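Complete the neon colour-sample board and lift it level

TASK

In this neon-sign shop, a wooden carrying board with a steel handle stands on a grey block with one white glass sample on it: lay the blue glass sample centred on the board's empty dark round spot without dropping it, while the board stays on the block. Then take the board by its handle, lift it so that it hangs about 10 cm above the block, still over it and level so that both samples stay on their spots, and finish while holding it there still. Leave the green and orange samples and the pink brick where they are.

Things in the scene. Friction and masses are not known exactly. Their poses are not given: they have to be found in the camera images.
- blue_center (a point): blue glass colour sample: flat round disc, 56 mm diameter, 7 mm thick, 43 g; this point is its centre, half-way up (3.5 mm above what it lies on). It starts loose on the table, in any one of three places shared with the green and orange ones.
- green_center (a point): green glass colour sample: flat round disc, 56 mm diameter, 7 mm thick, 43 g; this point is its centre, half-way up (3.5 mm above what it lies on). Bystander on the table.
- orange_center (a point): orange glass colour sample: flat round disc, 56 mm diameter, 7 mm thick, 43 g; this point is its centre, half-way up (3.5 mm above what it lies on). Bystander on the table.
- white_center (a point): white glass colour sample: flat round disc, 56 mm diameter, 7 mm thick, 43 g; this point is its centre, half-way up (3.5 mm above what it lies on). It starts lying on the board's other dark spot and rides there.
- brick_center (a point): pinkish-white loose ceramic brick, 50 x 90 x 30 mm, lying on the table; this point is its centre. Bystander.
- block: dark grey fixed block on which the board stands, 200 mm (x) x 100 mm (y) x 30 mm high; origin at the centre of its underside on the table. It may be turned any way about the vertical.
- board: loose wooden carrying board, 220 mm (its x) x 120 mm (its y) x 12 mm thick, no rim, about 280 g; origin at the centre of its underside, z up. It stands on the block and overhangs its edges by about 10 mm. Nothing but its own weight holds the board down, and only friction holds the samples. Two dark round spots of 70 mm diameter (flat, not recessed) are 65 mm either side of the handle along its x: the free one at +x, the white sample's at -x.
- handle (a point): centre of the handle's grip bar, 74 mm above the board's underside and over the board's centre. Dark steel bar, along the board's y: 90 mm long (y), 14 mm thick (x), 24 mm high (z), so its top is 86 mm above the underside; under it is 50 mm of free space to the board, with two legs of 14 x 12 mm under it 39 mm either side along y. Pinch it from above with the fingers closing along the board's x. Axes as the board's.
- free_spot (a point): centre of the empty dark round spot, on the board's top face (12 mm above its underside). Axes as the board's: x points from the handle outward, y runs along the handle bar.
- white_spot (a point): centre of the white sample's dark round spot, on the board's top face; axes as the board's.
Mind the look-alikes: they are no part of the job. Several things look just like the part that bears blue_center: the one meant starts farthest to the robot's right. Leave any red look-alike of the block alone.

How it is judged:
By the outcome, as a careful person would: the job done as asked, in the order asked, and still so for the second after the job is handed in, while the arm keeps its last pose, push and grip.
It also fails if it takes over 64 s, if anything falls off the work surface, if the arm or the gripper's body presses on something with over 40 N, if the wrist force passes 120 N, or if a joint passes its speed limit or range.

ROBOT

A 6-joint arm with a two-finger parallel gripper is mounted at the origin on the work surface. World frame = base frame: x ahead of the robot, y to its left, z up, the work surface at z = 0. Lengths are in mm, angles in rad, forces in N, time in s.
With the tool pointing down it reaches from about 400 to 925 mm from the base axis. Payload 12.5 kg.
Tool frame: the origin (TCP) lies at the very end of the fingers, on their centre line; the grasp point (between the pads) lies 19 mm behind it; z points along the fingers, x is the direction in which the jaws open and shut, and the axes are right-handed (so a half turn about z gives the same grasp; the last joint's range is limited). The gripper opens to 95 mm and grips with 3 to 60 N. Pads are 20 mm wide; open, the fingers measure 119 mm over their backs; the gripper's body (75 mm by 180 mm) begins 59 mm behind the grasp point.
Start: joints at [-1.301, 0.491, 1.559, -0, 1.092, -0.106], TCP at [229.409, -581.393, 214.661] pointing down, gripper open.
Joint ranges: [-3.1, 3.1], [-0.84, 2.19], [0.05, 2.79], [-1.13, 4.28], [0.06, 2.93], [-2.69, 2.69]. Speed limits (rad/s): [2.22, 2.22, 2.79, 3.14, 3.14, 3.14].

INTERFACE

Orientations are given as [roll, pitch, yaw] about the fixed x, y, z axes, in that order (R = Rz(yaw) Ry(pitch) Rx(roll)).
In Python, from cell import state, viewer, ticket, look_for, regions_of gives the robot as it stands.
- The arm moves only by the shell command python3 -m inch 'ROWS'. ROWS is JSON, a list of rows, each a list of 7 numbers: the turn, a rotation vector about the world's x, y, z in degrees, then the shift along the world's x, y, z in mm, then the opening, from -1 (shut) to 1 (fully open). In form: [[rx, ry, rz, tx, ty, tz, hand], ...]. A call has 1 to 10 rows; each row shifts and turns the commanded pose from where the row before left it; what a row does not reach is not made up. A row lasts 1/10 s, in which the tool goes at most 50 mm and 8.59 degrees, less where a joint would pass 70% of its speed; a pose out of reach is approached as far as the arm can. A call with a gripper value outside its range is refused whole. The fingers move at their own pace and stop on an object; the grip force is fixed at half the most. Time passes only in rows, so rows that do not move let the fingers close. It gives the time, the measured TCP pose, the force and the opening at its end, in the units of the state.
- state(): the state, without advancing time (a new reading comes with each control period).
- viewer.read_camera(name): name is "side" or "top" or "wrist"; returns a dict with "color" (420x560x3 uint8, red, green, blue), "depth" (420x560 float32, mm along the optical axis (not along the pixel's ray), 0 where there is no reading), "fx", "fy", "cx", "cy" (pixels), "position" and "orientation" of the camera in the world. Camera axes: x right, y down, z forward; pixel columns grow to the right and rows downward; lengths in mm; the calibration is good to about 2 mm. The wrist camera is an equidistant fisheye: a pixel r from the principal point sees the ray r / f radians off the axis. A picture is of the moment at which its call begins.
- ticket.job_done(): hands the job in, once; it reports no verdict.
Trained networks look in the newest picture that a camera, given by its name, has taken for a name from the list of things; names that differ only in an ending like _2 or _b are one class to them, and where a whole thing is asked for, a point or a joint stands for the part that bears it (a point fixed in the world has none). Each returns a list of dicts, best first, with "score" (0 to 1); they miss things now and then, are a little off and sometimes report something else, mostly with a low value. They report only what shows in the picture. A call takes as long as a camera call. They do not tell look-alikes from the thing itself.
- look_for(name, camera): "box" ([left, top, right, bottom] as shares, 0 to 1, of the picture: columns of its width, rows of its height, round what is visible of it).
- regions_of(name, camera): "pixels" (420x560 bool, what is visible of it) and "box" ([left, top, right, bottom] as shares, 0 to 1, of the picture: columns of its width, rows of its height, round what is visible of it).
The state is a dict: "t": time; "joints": joint angles; "qvel": joint speeds; "tau": joint torques, N m; "eef_pos": TCP position; "tcp_rot": TCP orientation; "ft_force": force on the tool from outside, world axes, zero at the start; "moment": the same for the moment, N m; "opening": opening from 0.0 (shut) to 1.0 (fully open).
Only numpy, scipy, OpenCV 4.12 (cv2) and the standard library are available. Lean on these libraries where they do the work, as an engineer would, in place of code of your own. Each camera call takes 0.05 s, during which the arm holds its last target. There are 200 camera calls.

## Working session

There is one attempt and no reset: what is moved stays moved. The work goes in short steps, Python scripts to look and compute and a shell command to move; the robot and the scene stay as the last step left them, time stands still between calls to the robot, and variables do not carry over. Pictures are saved under pics/ and viewed, on a budget of 10 in all, crops included, one or two more only if the job needs it, and the job is handed in when it is done.

```bash
mkdir -p pics; cat > h.py <<'E'
import numpy as np, cv2
from cell import state, viewer, ticket, look_for, regions_of
from scipy.spatial.transform import Rotation as R
def cam(n):
    return viewer.read_camera(n)
def Rc(c):
    o=np.array(c["orientation"],float)
    return o if o.shape==(3,3) else (R.from_euler('xyz',o).as_matrix() if o.size==3 else R.from_quat(o).as_matrix())
def cloud(c,m,fish=False):
    v,u=np.nonzero(m&(c["depth"]>0)); d=c["depth"][v,u]
    x=(u-c["cx"])/c["fx"]; y=(v-c["cy"])/c["fy"]
    if fish:
        r=np.hypot(x,y)+1e-9; k=np.tan(r)/r; x=x*k; y=y*k
    p=np.c_[x*d,y*d,d]
    return p@Rc(c).T+np.array(c["position"]), u, v
E
python3 - <<'E'
from h import *
s=state(); print(s["t"],s["eef_pos"],s["tcp_rot"],s["opening"])
ims=[]
for n in("top","side"):
    c=cam(n); cv2.imwrite(f"pics/{n}0.png",c["color"][...,::-1]); print(n,c["position"],c["orientation"],c["fx"],c["fy"],c["cx"],c["cy"])
    for t in("blue_center","green_center","orange_center","white_center","brick_center","block","board","handle","free_spot"):
        for r in regions_of(t,n)[:4]:
            m=r["pixels"]; 
            if r["score"]<.2 or m.sum()<5: continue
            p,u,v=cloud(c,m)
            print(n,t,round(r["score"],2),m.sum(),"uv",u.mean().round(),v.mean().round(),"xyz",np.median(p,0).round(), p[:,2].max().round(),c["color"][m].mean(0).round())
E
```

```text
0.0 [ 229.35006184 -581.13904547  214.04666402] [-3.14147605e+00  1.12668178e-03 -1.19499160e+00] 1.002828033109586
top [ 434.70565368  -38.05605901 1037.26353817] [-2.96356803 -0.02944159 -1.55743149] 431.29924791812624 431.29924791812624 287.2325824244427 208.16676999956408
top blue_center 0.72 459 uv 167.0 281.0 xyz [443. 214.   7.] 13.0 [ 67.  64. 151.]
top blue_center 0.65 424 uv 209.0 261.0 xyz [491. 117.   7.] 15.0 [ 66.  63. 153.]
top green_center 0.74 452 uv 118.0 247.0 xyz [520. 331.   7.] 12.0 [ 75. 137.  79.]
top orange_center 0.73 435 uv 215.0 191.0 xyz [660. 111.   7.] 13.0 [181. 112.  54.]
top orange_center 0.5 447 uv 119.0 247.0 xyz [520. 331.   7.] 12.0 [ 75. 137.  79.]
top orange_center 0.5 4334 uv 348.0 245.0 xyz [ 526. -203.   43.] 122.0 [116.  79.  52.]
top white_center 0.65 449 uv 356.0 213.0 xyz [ 605. -227.   49.] 54.0 [180. 180. 165.]
top brick_center 0.97 823 uv 271.0 147.0 xyz [767. -24.  30.] 36.0 [173. 157. 141.]
top board 0.86 4536 uv 348.0 244.0 xyz [ 527. -203.   43.] 122.0 [116.  80.  53.]
top handle 0.94 4431 uv 348.0 245.0 xyz [ 527. -203.   43.] 12
[... 640 characters left out ...]
[657. 117.   6.] 8.0 [145.  63.  31.]
side white_center 0.67 162 uv 309.0 194.0 xyz [ 606. -219.   47.] 51.0 [142. 136. 124.]
side brick_center 0.96 624 uv 220.0 220.0 xyz [762.  -6.  27.] 32.0 [125. 103.  94.]
side block 0.91 393 uv 325.0 221.0 xyz [ 526. -161.   10.] 22.0 [44. 39. 35.]
side block 0.62 1328 uv 369.0 180.0 xyz [ 497. -431.   28.] 115.0 [107.  31.  25.]
side board 0.92 2132 uv 332.0 204.0 xyz [ 528. -188.   41.] 117.0 [71. 48. 32.]
side handle 0.8 2053 uv 332.0 204.0 xyz [ 529. -186.   41.] 117.0 [71. 47. 32.]
side free_spot 0.96 2035 uv 332.0 204.0 xyz [ 528. -187.   41.] 117.0 [71. 47. 32.]
side free_spot 0.28 120 uv 309.0 194.0 xyz [ 604. -220.   48.] 50.0 [150. 145. 133.]
```

```bash
python3 - <<'E'
import cv2
a=cv2.imread("pics/top0.png"); a=a[110:350,80:480]; cv2.imwrite("pics/top0c.png",cv2.resize(a,(800,480),interpolation=cv2.INTER_CUBIC))
E
```

```text
(no output)
```

View pics/top0c.png

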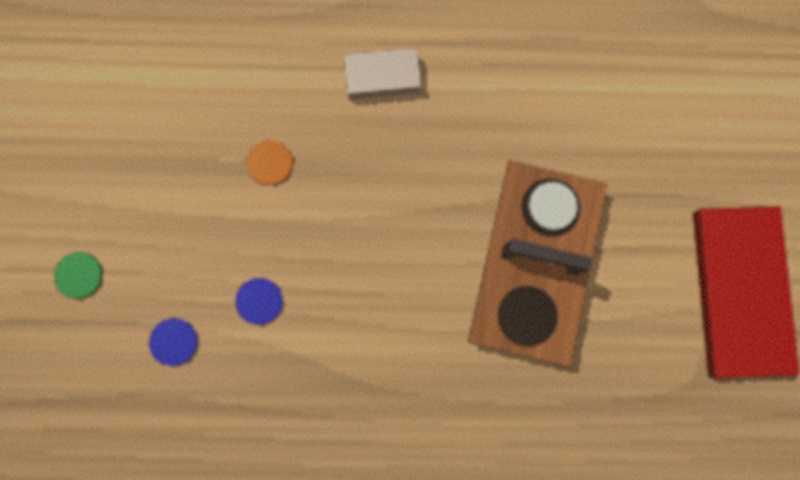

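View pics/top0.png

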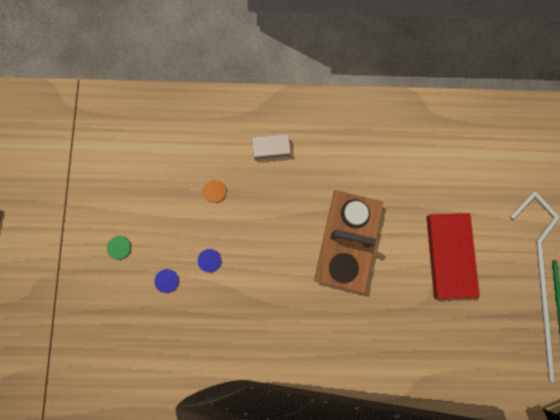

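Blue candidates: (209,261) → world (491,117), and (167,281) → (443,214). The first is meant, since its y is smaller and so it lies farther to the robot's right; the enlarged crop confirms both are blue. Next I measure the board and get exact centres.

```bash
python3 - <<'E'
from h import *
for n in("top","side"):
    c=cam(n); p,u,v=cloud(c,np.ones((420,560),bool)); col=c["color"][v,u].astype(int)
    near=(abs(p[:,0]-528)<150)&(abs(p[:,1]+200)<130)
    b=near&(p[:,2]>35)&(p[:,2]<55)
    r=cv2.minAreaRect(p[b][:,:2].astype(np.float32)); print(n,"board",r, np.median(p[b][:,2]))
    dark=near&(col.max(1)<(62 if n=="top" else 40))&(p[:,2]>37)&(p[:,2]<47)&(p[:,0]<515)
    print("dark",dark.sum(),cv2.minAreaRect(p[dark][:,:2].astype(np.float32)))
    h=near&(p[:,2]>105); print("handle",h.sum(),cv2.minAreaRect(p[h][:,:2].astype(np.float32)),np.median(p[h],0))
    w=near&(col.min(1)>110)&(p[:,2]>43)&(p[:,2]<55); print("white",cv2.minEnclosingCircle(p[w][:,:2].astype(np.float32)),p[w].mean(0))
    bl=(col[:,2]>1.5*col[:,0])&(abs(p[:,0]-491)<45)&(abs(p[:,1]-117)<45); print("blue",cv2.minEnclosingCircle(p[bl][:,:2].astype(np.float32)),p[bl].mean(0))
E
```

```text
top board ((540.9277954101562, -210.57354736328125), (120.44819641113281, 220.57745361328125), 77.37052917480469) 42.741671347787644
dark 601 ((478.3210754394531, -195.92176818847656), (61.6954345703125, 62.53424072265625), 0.4035603702068329)
handle 296 ((540.5736694335938, -210.38491821289062), (89.89339447021484, 15.122333526611328), 76.82783508300781) [ 540.21203856 -209.19254224  115.8976502 ]
white ((606.282958984375, -226.93235778808594), 28.33660888671875) [ 605.91109315 -226.17070219   49.09460773]
blue ((492.5296630859375, 117.6083755493164), 26.934619903564453) [491.92710465 117.66636691   7.25198695]
side board ((540.659423828125, -206.65716552734375), (124.0995864868164, 221.9767303466797), 77.97982788085938) 40.874992667843685
dark 243 ((478.3491516113281, -194.85263061523438), (63.84942626953125, 66.92031860351562), 22.08604621887207)
handle 140 ((540.2142333984375, -206.75633239746094), (92.52523803710938, 15.931446075439453), 77.7891616821289) [ 539.08020562 -200.51559392  113.53099613]
white ((605.7870483398438, -222.6201629638672), 27.70003890991211) [ 607.07182729 -222.03595537   47.80654669]
blue ((495.69525146484375, 120.75785827636719), 30.26698112487793) [491.84284063 123.1922394    5.60049589]
```

```bash
python3 -m inch '[[0,0,-5,22,33,0,1],[0,0,-5,22,33,0,1],[0,0,-5,22,33,0,1],[0,0,-5,22,33,0,1],[0,0,-5,22,33,0,1],[0,0,-5,22,33,0,1],[0,0,-4.2,22,33,0,1],[0,0,0,22,33,0,1],[0,0,0,22,33,0,1],[0,0,0,22,33,0,1]]'; python3 -m inch '[[0,0,0,4,37,-9,1],[0,0,0,4,37,-9,1],[0,0,0,4,37,-9,1],[0,0,0,4,37,-9,1],[0,0,0,4,37,-9,1],[0,0,0,4,37,-9,1],[0,0,0,4,37,-9,1],[0,0,0,4,37,-9,1],[0,0,0,5,37,-9,1],[0,0,0,5,36,-9,1]]'
```

```text
t: 2.1
eef_pos: [450.2, -250.0, 214.9]
tcp_rot: [-3.141, -0.0, -1.792]
ft_force: [0.4, -0.1, 0.1]
opening: 1.0
t: 3.1
eef_pos: [491.5, 119.2, 124.5]
tcp_rot: [-3.141, 0.0, -1.792]
ft_force: [0.1, 0.5, 0.3]
opening: 1.001
```

```bash
cat > wr.py <<'E'
from h import *
import sys
c=cam("wrist"); cv2.imwrite(f"pics/{sys.argv[1]}.png",c["color"][...,::-1])
s=state(); print(s["eef_pos"],s["tcp_rot"],c["position"])
p,u,v=cloud(c,np.ones((420,560),bool),True); col=c["color"][v,u].astype(int)
t=s["eef_pos"]; near=np.hypot(p[:,0]-t[0],p[:,1]-t[1])<75
bl=near&(col[:,2]>1.5*col[:,0])&(col[:,2]>50)
if bl.sum()>20: print("blue",bl.sum(),cv2.minEnclosingCircle(p[bl][:,:2].astype(np.float32)),p[bl].mean(0),u[bl].mean(),v[bl].mean())
dk=near&(col.max(1)<60)&(abs(p[:,2]-42)<8)
if dk.sum()>20: print("dark",dk.sum(),cv2.minAreaRect(p[dk][:,:2].astype(np.float32)),p[dk].mean(0),u[dk].mean(),v[dk].mean())
E
python3 wr.py w1
```

```text
[491.61934908 122.7761025  123.30983295] [ 3.14109883e+00  5.85974918e-04 -1.79044791e+00] [561.89283676 103.38330894 295.01733361]
blue 2756 ((493.02947998046875, 129.76490783691406), 38.819129943847656) [494.09827826 118.23865143   8.40518868] 276.87953555878084 202.00253991291729
```

View pics/w1.png

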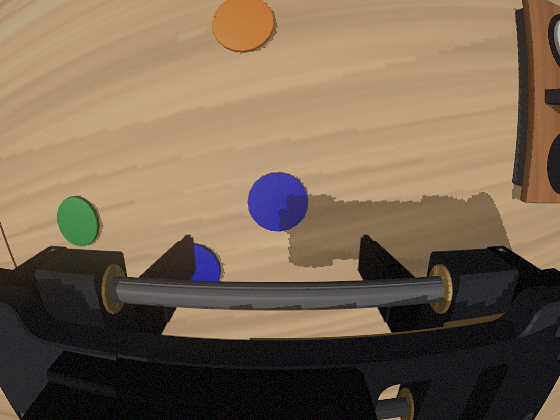

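The target disc is at (277,202), between the fingers; the other blue disc is at (205,262), behind a finger. I'll descend in steps and re-read.

```bash
python3 -m inch '[[0,0,0,1,0,-15,1],[0,0,0,0,0,-20,1],[0,0,0,0,0,-20,1],[0,0,0,0,0,-20,1],[0,0,0,0,0,0,1],[0,0,0,0,0,0,1]]'; python3 - <<'E'
from h import *
s=state();print(s["eef_pos"],s["tcp_rot"])
c=cam("wrist");p,u,v=cloud(c,np.ones((420,560),bool),True); col=c["color"][v,u].astype(int)
bl=(np.hypot(p[:,0]-493,p[:,1]-117)<40)&(col[:,2]>1.5*col[:,0])&(col[:,2]>40)
q=p[bl][:,:2]; print(bl.sum(),q.min(0),q.max(0),cv2.minEnclosingCircle(q.astype(np.float32)),np.median(p[bl][:,2]))
E
```

```text
t: 3.75
eef_pos: [492.5, 117.6, 49.9]
tcp_rot: [3.141, -0.0, -1.792]
ft_force: [0.8, -0.7, -0.2]
opening: 0.999
[492.51029163 117.58203089  49.91840629] [ 3.14118424e+00 -2.10011120e-04 -1.79196096e+00]
4637 [466.23502489  90.71362868] [523.37628415 145.11049168] ((496.91650390625, 120.66914367675781), 31.51779556274414) 7.409586613939496
```

```bash
python3 -m inch '[[0,0,0,1,0,-15,1],[0,0,0,0,0,-15,1],[0,0,0,0,0,-12,1],[0,0,0,0,0,-5.5,1],[0,0,0,0,0,0,0.3],[0,0,0,0,0,0,-1],[0,0,0,0,0,0,-1],[0,0,0,0,0,0,-1],[0,0,0,0,0,0,-1],[0,0,0,0,0,0,-1]]'; python3 -m inch '[[0,0,0,0,0,0,-1],[0,0,0,0,0,0,-1],[0,0,0,0,0,0,-1]]'
```

```text
t: 4.8
eef_pos: [493.5, 117.6, 2.4]
tcp_rot: [-3.141, -0.0, -1.792]
ft_force: [-0.6, -0.8, 1.8]
opening: 0.578
t: 5.1
eef_pos: [493.5, 117.6, 2.4]
tcp_rot: [-3.141, 0.0, -1.792]
ft_force: [0.3, -0.3, 4.5]
opening: 0.578
```

```bash
python3 -m inch '[[0,0,0,0,0,10,-1],[0,0,0,0,0,25,-1],[0,0,0,0,0,30,-1],[0,0,0,0,0,35,-1],[0,0,0,-1,-20,20,-1],[0,0,0,-2,-30,0,-1],[0,0,0,-2,-36,0,-1],[0,0,0,-2,-36,0,-1],[0,0,0,-2,-36,0,-1],[0,0,0,-2,-36,0,-1]]'; python3 -m inch '[[0,0,0,-2,-36,0,-1],[0,0,0,-2,-36,0,-1],[0,0,0,-1,-28,0,-1],[0,0,0,-1,-13,0,-1],[0,0,0,0,-6,-20,-1],[0,0,0,0,0,-20,-1],[0,0,0,0,0,0,-1],[0,0,0,0,0,0,-1]]'; python3 wr.py w2
```

```text
t: 6.1
eef_pos: [482.0, -77.7, 122.7]
tcp_rot: [-3.141, -0.0, -1.792]
ft_force: [0.1, 0.0, -0.2]
opening: 0.574
t: 6.9
eef_pos: [476.4, -194.9, 82.5]
tcp_rot: [3.141, 0.0, -1.791]
ft_force: [0.1, 0.3, 0.1]
opening: 0.578
[ 476.71844836 -195.0429287    82.9540018 ] [-3.14115488e+00 -1.81840075e-04 -1.79135644e+00] [ 546.97348253 -210.77344727  253.00628765]
blue 6070 ((474.54705810546875, -197.7330322265625), 31.07569694519043) [ 481.87215442 -196.09478956   87.41207581] 276.6204283360791 248.3326194398682
dark 805 ((487.5707092285156, -203.10313415527344), (62.76401901245117, 27.50754165649414), 65.29647064208984) [ 484.93157471 -215.73257182   43.00130509] 304.0136645962733 213.90186335403726
```

View pics/w2.png

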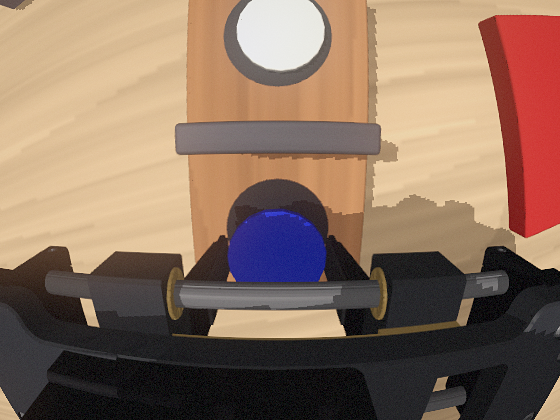

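The blue disc (277,248) is held over the spot, whose visible rim is at (277,205). Now I check the offsets numerically in this same camera.

```bash
python3 - <<'E'
from h import *
c=cam("wrist");p,u,v=cloud(c,np.ones((420,560),bool),True); col=c["color"][v,u].astype(int)
ey=np.array([np.cos(np.radians(77.3)),np.sin(np.radians(77.3))]); ex=np.array([-ey[1],ey[0]])
h=(np.hypot(p[:,0]-540,p[:,1]+210)<60)&(p[:,2]>112)&(p[:,2]<121)
print("handle",cv2.minAreaRect(p[h][:,:2].astype(np.float32)),np.median(p[h],0))
o=np.array([540.7,-210.2]); L=np.c_[(p[:,:2]-o)@ex,(p[:,:2]-o)@ey]
def ext(m): return [np.percentile(L[m],q,axis=0).round(1) for q in(.5,99.5)], np.median(p[m][:,2]),m.sum()
br=(abs(L[:,0])<125)&(abs(L[:,1])<70)&(abs(p[:,2]-42)<5); print("board",ext(br))
w=(col.min(1)>120)&(abs(p[:,2]-49)<4)&(L[:,0]<-30)&(abs(L[:,1])<45)&(L[:,0]>-110); print("white",ext(w),cv2.minEnclosingCircle(L[w].astype(np.float32)))
b=(col[:,2]>1.5*col[:,0])&(col[:,2]>40)&(abs(p[:,2]-88)<5)&(abs(L[:,1])<50); print("blue",ext(b))
d=(col.max(1)<75)&(abs(p[:,2]-42)<4)&(L[:,0]<110)&(L[:,0]>20)&(abs(L[:,1])<45); print("dark",ext(d))
E
```

```text
handle ((531.1998901367188, -203.90260314941406), (88.05394744873047, 62.73365783691406), 60.062591552734375) [ 541.94323552 -209.94846381  116.33267596]
board ([array([-92.7, -58.6]), array([84.7, 59.7])], np.float64(42.548104006510926), np.int64(30045))
white ([array([-88.8, -27.6]), array([-41.3,  25.1])], np.float64(49.486581261062355), np.int64(5224)) ((-68.08309173583984, -1.3099889755249023), 27.994863510131836)
blue ([array([ 38.8, -26. ]), array([80.1, 27.2])], np.float64(87.95054292557762), np.int64(6057))
dark ([array([ 30.4, -33.5]), array([70.4, 33.9])], np.float64(43.02351013802996), np.int64(2152))
```

```bash
python3 -m inch '[[0,0,0,1,0,-10,-1],[0,0,0,0,0,-12,-1],[0,0,0,0,0,-8,-1],[0,0,0,0,0,-5,-1],[0,0,0,0,0,-2,-1],[0,0,0,0,0,0,-1],[0,0,0,0,0,0,-1]]'; python3 -m inch '[[0,0,0,0,0,-0.5,-1],[0,0,0,0,0,-0.3,-1],[0,0,0,0,0,0,-1]]'
```

```text
t: 7.7
eef_pos: [477.5, -195.5, 45.3]
tcp_rot: [-3.141, -0.0, -1.792]
ft_force: [0.7, -0.2, -0.0]
opening: 0.575
t: 8.0
eef_pos: [477.4, -195.4, 44.5]
tcp_rot: [-3.141, -0.0, -1.792]
ft_force: [-0.4, 0.2, -0.2]
opening: 0.576
```

```bash
python3 -m inch '[[0,0,0,0,0,-0.3,-1],[0,0,0,0,0,0,-1],[0,0,0,0,0,0,-1]]';python3 -m inch '[[0,0,0,0,0,-0.3,-1],[0,0,0,0,0,0,-1],[0,0,0,0,0,0,-1]]'; python3 - <<'E'
from h import *
print([state()["ft_force"]])
E
```

```text
t: 8.3
eef_pos: [477.5, -195.4, 44.3]
tcp_rot: [-3.141, -0.0, -1.792]
ft_force: [-1.4, 0.0, 5.6]
opening: 0.576
t: 8.6
eef_pos: [477.5, -195.4, 44.3]
tcp_rot: [-3.141, -0.0, -1.792]
ft_force: [-1.2, 0.5, 10.7]
opening: 0.579
[array([-1.17679737,  0.47900338, 10.6690358 ])]
```

Contact made. Release.

```bash
python3 -m inch '[[0,0,0,0,0,0.3,0.2],[0,0,0,0,0,0,0.3],[0,0,0,0,0,0,0.4],[0,0,0,0,0,0,0.5],[0,0,0,0,0,0,0.5],[0,0,0,0,0,0,0.5]]'; python3 -m inch '[[0,0,0,0,0,5,0.5],[0,0,0,0,0,15,0.5],[0,0,0,0,0,30,0.5],[0,0,0,0,0,40,0.5],[0,0,0,0,0,45,0.5],[0,0,0,0,0,20,0.5],[0,0,0,0,0,0,1],[0,0,0,0,0,0,1]]'; python3 - <<'E'
from h import *
for n in("wrist","top"):
    c=cam(n);cv2.imwrite(f"pics/{n}3.png",c["color"][...,::-1]);p,u,v=cloud(c,np.ones((420,560),bool),n=="wrist"); col=c["color"][v,u].astype(int)
    a=p[(abs(p[:,0]-540)<140)&(abs(p[:,1]+210)<100)&(abs(p[:,2]-42)<5)]
    print(n,cv2.minAreaRect(a[:,:2].astype(np.float32)))
    h=(np.hypot(p[:,0]-540,p[:,1]+210)<52)&(p[:,2]>112)&(p[:,2]<121)
    if h.sum()>20: print("handle",cv2.minAreaRect(p[h][:,:2].astype(np.float32)),np.median(p[h],0))
    b=(col[:,2]>1.5*col[:,0])&(col[:,2]>40)&(np.hypot(p[:,0]-478,p[:,1]+195)<45)
    if b.sum()>20: print("blue",b.sum(),cv2.minEnclosingCircle(p[b][:,:2].astype(np.float32)),np.median(p[b][:,2]))
E
```

```text
t: 9.2
eef_pos: [477.4, -195.4, 44.0]
tcp_rot: [3.141, -0.0, -1.792]
ft_force: [1.1, 0.9, -0.4]
opening: 0.749
t: 10.0
eef_pos: [477.2, -195.3, 199.0]
tcp_rot: [-3.141, -0.0, -1.792]
ft_force: [-0.4, 0.0, 0.5]
opening: 0.862
wrist ((542.1478271484375, -209.6817169189453), (120.6412353515625, 219.7955322265625), 77.24671173095703)
handle ((542.18896484375, -209.94174194335938), (89.45052337646484, 14.002327919006348), 77.3504867553711) [ 542.44031392 -209.79838157  116.33326993]
blue 2295 ((476.2869873046875, -194.6621856689453), 28.95409393310547) 49.37602826256614
top ((540.9364013671875, -209.07408142089844), (118.60867309570312, 220.39419555664062), 76.85707092285156)
handle ((549.307861328125, -179.5299072265625), (25.662124633789062, 10.154729843139648), 81.39717864990234) [ 549.63945579 -179.5814398   116.29431921]
```

View pics/wrist3.png

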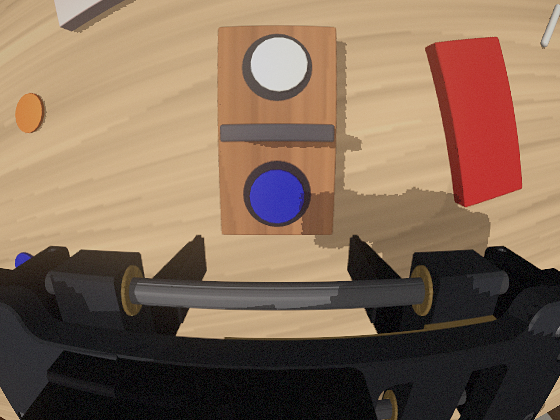

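Blue lies at (277,195) in its ring; white is still in place at (279,64). One more numeric check of the centring.

```bash
python3 - <<'E'
from h import *
c=cam("wrist");p,u,v=cloud(c,np.ones((420,560),bool),True); col=c["color"][v,u].astype(int)
ey=np.array([np.cos(np.radians(77.3)),np.sin(np.radians(77.3))]); ex=np.array([-ey[1],ey[0]])
o=np.array([542.2,-209.8]); L=np.c_[(p[:,:2]-o)@ex,(p[:,:2]-o)@ey]
def fit(m): return cv2.fitEllipse(cv2.convexHull(L[m].astype(np.float32))),m.sum()
b=(col[:,2]>1.5*col[:,0])&(col[:,2]>40)&(abs(p[:,2]-49.5)<2)&(np.hypot(L[:,0]-65,L[:,1])<45); print("blue",fit(b))
w=(col.min(1)>120)&(abs(p[:,2]-49.5)<2)&(np.hypot(L[:,0]+65,L[:,1])<45);print("white",fit(w))
for s in(1,-1):
    d=(np.hypot(L[:,0]-65*s,L[:,1])<40)&(col[:,0]<1.35*col[:,2]+8)&(abs(p[:,2]-45)<8);print("spot",s,fit(d))
E
```

```text
blue (((66.42434692382812, 0.09654790163040161), (55.18955612182617, 55.4215087890625), 5.980938911437988), np.int64(2285))
white (((-66.70085144042969, -1.9037277698516846), (54.755123138427734, 55.39556121826172), 95.71964263916016), np.int64(2395))
spot 1 (((65.55809020996094, -0.10317884385585785), (68.54855346679688, 68.9753189086914), 81.54237365722656), np.int64(3437))
spot -1 (((-64.7622299194336, 0.04553234577178955), (68.82878875732422, 69.00687408447266), 89.92244720458984), np.int64(3645))
```

Blue is centred to about 1 mm. Now turn 90° and go over the handle.

```bash
python3 -m inch '[[0,0,8,8,-2,0,1],[0,0,8,8,-2,0,1],[0,0,8,8,-2,0,1],[0,0,8,8,-2,0,1],[0,0,8,8,-2,0,1],[0,0,8,8,-2,0,1],[0,0,8,8,-2,0,1],[0,0,8,8,0,0,1],[0,0,8,0,0,0,1],[0,0,8,0,0,0,1]]'; python3 -m inch '[[0,0,8,0,0,0,1],[0,0,2,0,0,0,1],[0,0,0,0,0,0,1],[0,0,0,0,0,0,1]]'; python3 - <<'E'
from h import *
s=state();print(s["eef_pos"],np.degrees(s["tcp_rot"]),s["joints"])
c=cam("wrist");cv2.imwrite("pics/w4.png",c["color"][...,::-1]);p,u,v=cloud(c,np.ones((420,560),bool),True)
h=(np.hypot(p[:,0]-541,p[:,1]+210)<52)&(p[:,2]>112)&(p[:,2]<121)
print("handle",h.sum(),cv2.minAreaRect(p[h][:,:2].astype(np.float32)),np.median(p[h],0))
E
```

```text
t: 11.15
eef_pos: [541.2, -209.2, 197.6]
tcp_rot: [-3.141, 0.002, -0.39]
ft_force: [0.6, 0.1, 0.3]
opening: 0.997
t: 11.55
eef_pos: [541.2, -209.3, 198.2]
tcp_rot: [-3.141, 0.001, -0.223]
ft_force: [0.3, 0.6, -0.5]
opening: 1.003
[ 541.21819531 -209.33797458  198.23217001] [-1.79981203e+02  7.30417385e-02 -1.27508220e+01] [-4.82870817e-01  4.45128220e-01  1.68993986e+00 -1.31424555e-05
  1.00784089e+00 -2.60319760e-01]
handle 1791 ((541.6240844726562, -209.80328369140625), (89.26891326904297, 13.657135009765625), 77.61178588867188) [ 542.39478389 -207.59174488  116.2622622 ]
```

View pics/w4.png

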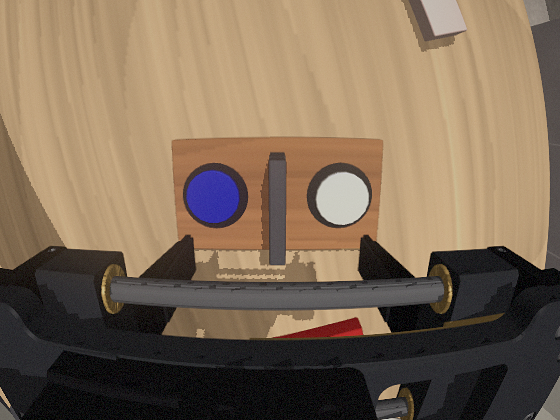

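The bar at (277,208) is midway between the fingers, aligned and with both discs in their rings. Descend and close gently.

```bash
python3 -m inch '[[0,0,0,0.3,-0.4,-20,1],[0,0,0,0,0,-30,1],[0,0,0,0,0,-30,1],[0,0,0,0,0,-20,1],[0,0,0,0,0,-12,0.5],[0,0,0,0,0,0,0],[0,0,0,0,0,0,-0.3],[0,0,0,0,0,0,-0.5],[0,0,0,0,0,0,-0.6],[0,0,0,0,0,0,-0.65]]'; python3 -m inch '[[0,0,0,0,0,0,-0.7],[0,0,0,0,0,0,-0.75],[0,0,0,0,0,0,-1],[0,0,0,0,0,0,-1],[0,0,0,0,0,0,-1],[0,0,0,0,0,0,-1]]'
```

```text
t: 12.6
eef_pos: [541.9, -209.9, 87.8]
tcp_rot: [3.141, -0.001, -0.221]
ft_force: [-0.3, -0.4, 1.0]
opening: 0.55
t: 13.2
eef_pos: [541.7, -209.8, 87.0]
tcp_rot: [-3.142, -0.0, -0.221]
ft_force: [-0.1, -0.4, -0.0]
opening: 0.148
```

```bash
python3 -m inch '[[0,0,0,0,0,0,-1],[0,0,0,0,0,0,-1],[0,0,0,0,0,1,-1],[0,0,0,0,0,2,-1],[0,0,0,0,0,3,-1],[0,0,0,0,0,4,-1],[0,0,0,0,0,5,-1],[0,0,0,0,0,5,-1],[0,0,0,0,0,5,-1],[0,0,0,0,0,5,-1]]'; python3 -m inch '[[0,0,0,0,0,5,-1],[0,0,0,0,0,5,-1],[0,0,0,0,0,5,-1],[0,0,0,0,0,5,-1],[0,0,0,0,0,5,-1],[0,0,0,0,0,5,-1],[0,0,0,0,0,5,-1],[0,0,0,0,0,5,-1],[0,0,0,0,0,5,-1],[0,0,0,0,0,5,-1]]'; python3 -m inch '[[0,0,0,0,0,5,-1],[0,0,0,0,0,5,-1],[0,0,0,0,0,4,-1],[0,0,0,0,0,3,-1],[0,0,0,0,0,2,-1],[0,0,0,0,0,1,-1],[0,0,0,0,0,0,-1],[0,0,0,0,0,0,-1],[0,0,0,0,0,0,-1],[0,0,0,0,0,0,-1]]'; python3 - <<'E'
from h import *
s=state();print(s["eef_pos"],s["ft_force"],s["moment"],s["opening"])
ims=[]
for n in("wrist","side"):
    c=cam(n);ims.append(c["color"][...,::-1]);p,u,v=cloud(c,np.ones((420,560),bool),n=="wrist"); col=c["color"][v,u].astype(int)
    a=(abs(p[:,0]-540)<140)&(abs(p[:,1]+210)<100)&(col[:,0]>1.4*col[:,2])&(abs(p[:,2]-142)<25)
    q=p[a]; A=np.c_[q[:,:2]-[541.5,-209.8],np.ones(len(q))]; k=np.linalg.lstsq(A,q[:,2],rcond=None)[0]; print(n,a.sum(),"tilt deg",np.degrees(k[:2]),"top z",k[2])
    print(cv2.minAreaRect(q[:,:2].astype(np.float32)))
cv2.imwrite("pics/fin.png",cv2.resize(np.hstack(ims),(800,300)))
E
```

```text
t: 14.2
eef_pos: [541.7, -209.8, 117.6]
tcp_rot: [3.142, -0.0, -0.221]
ft_force: [0.3, -0.1, -4.0]
opening: 0.149
t: 15.2
eef_pos: [541.7, -209.8, 167.5]
tcp_rot: [3.142, -0.0, -0.221]
ft_force: [0.9, -0.4, -3.4]
opening: 0.144
t: 16.2
eef_pos: [541.7, -209.8, 186.9]
tcp_rot: [-3.142, 0.0, -0.221]
ft_force: [-0.4, 0.0, -3.7]
opening: 0.146
[ 541.67771448 -209.78913571  186.93907938] [-0.40674128  0.02759041 -3.72158357] [-0.05206707 -0.15261989  0.01194018] 0.14576269811707124
wrist 19840 tilt deg [-0.03195731 -0.26232496] top z 142.3497765285391
((543.9840087890625, -200.51280212402344), (101.64678955078125, 219.974365234375), 77.37916564941406)
side 1403 tilt deg [ 0.04491564 -1.60702586] top z 140.1901067422744
((540.9901123046875, -206.68948364257812), (123.56771850585938, 224.42929077148438), 77.11709594726562)
```

View pics/fin.png

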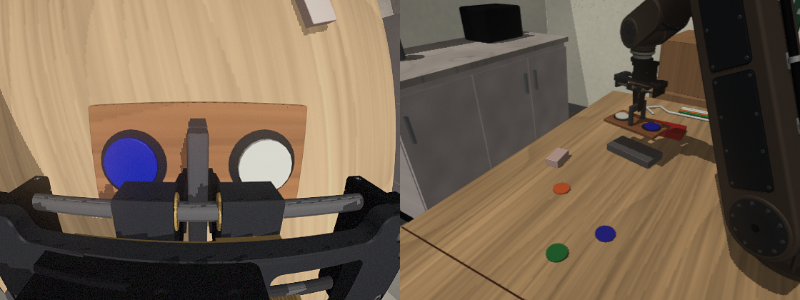

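The board hangs level, with its top at z ≈ 142 (100 mm up). Both discs are on their spots at (131,160) and (262,163), and the bystanders have not moved. Handing in.

```bash
python3 - <<'E'
from h import *
print(ticket.job_done()); s=state(); print(s["t"],s["eef_pos"],s["ft_force"])
E
```

```text
the job is handed in; nothing more can be done
None
the job is handed in; nothing more can be done
```

The job is done and handed in. I picked up the right-hand blue sample and laid it on the free spot with the board still on the block. Then I pinched the handle bar and lifted the board 100 mm straight up over the block, where the arm still holds it.

**Last checks:**
- **Placing:** the blue sample measured about 1 mm off its spot's centre, before the lift.
- **Hanging board:** its top face is at z ≈ 142 mm. The wrist camera gives a tilt of 0.3° or less. The grip opening matches the 14 mm bar, and the force reading of about 3.7 N fits the board's and samples' weight.
- **Samples and bystanders:** in the last pictures both samples are on their spots. The green and orange samples, the brick and the other blue sample appear to be where they were; I judged this by eye and did not measure it.
- **Time:** about 16 s of the 64 s were used.

**Disagreement:** the side camera gave a 1.6° tilt about one axis. I trusted the wrist camera, because the side camera sees few points of the board, from far away and at a shallow angle.

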